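# Close the book press, back it off two turns and keep hold of the handle

### The job

Two newly bound reports are nipped in the hand-screw book press on the desk. Using the black handle that stands on the rim of its handwheel, screw the press down (clockwise seen from above) until it comes to its stop on the books, then back it off exactly two full turns so that the books can be drawn out, and finish there with the gripper still holding the handle so that the wheel cannot be knocked round. Leave the mug, the stapler and the rubber stamp around the press undisturbed.

Things in the scene. Friction and masses are not known exactly. Their poses are not given: they have to be found in the camera images.
- press: The hand-screw book press, fixed on the desk; origin under the centre of its base, z up. Grey base 240 x 300 mm, a steel column at each end (y = +-128 mm), a grey crossbeam 300 x 50 mm along y with its top 192 mm above the desk (column ends 208 mm). Two bound reports lie between its steel plates; the upper plate, screw and handwheel rise together as the wheel is opened.
- hub (a point): Centre of the press's level handwheel, on the upright screw axis at the rim's mid-height. Bare steel wheel, three spokes, rim 156 mm across to the middle of its 14 mm round bar. At the stop this point is 222 mm above the desk; it rises 5 mm per turn as the wheel opens (anticlockwise from above). The hub nut reaches 19 mm above it.
- handle: Upright round black handle on the rim, 22 mm across, 66 mm long; origin at its centre, half-way up, z up. It stands 78 mm from the screw axis, its centre 43 mm above the hub point, lower end 10 mm above the rim's middle. It revolves freely on its own bolt, so it can be gripped tight at one gripper heading and carried round; rises 5 mm a turn as the press opens. Its own yaw says nothing of the wheel's.
- wheel (a joint): Wheel angle in rad: 0 at the stop (plate hard down on the books), growing as it turns anticlockwise seen from above (opening), 6.283 a turn. Starts between 0.4 and 1.1 turns open; can go to four turns. Turning takes about 3 to 4 N at the handle and the wheel stays where it is left; at the stop resistance rises sharply, and 10 N at the handle is plenty.
- mug: a white ceramic mug, 80 mm across and 92 mm tall, standing beside the press; origin under its centre
- stapler: a black stapler, 36 x 150 mm and about 60 mm tall, lying near the front of the press; origin under its centre
- stamp: a wooden rubber stamp, foot 32 x 62 mm, 74 mm tall with a turned grip, standing beside the press; origin under its centre

How it is judged:
By the outcome, as a careful person would: the job done as asked, in the order asked, and still so for the second after the job is handed in, while the arm keeps its last pose, push and grip.
It also fails if it takes over 69 s, if anything falls off the work surface, if the arm or the gripper's body presses on something with over 40 N, if the wrist force passes 120 N, or if a joint passes its speed limit or range.

### The arm

A 6-joint arm with a two-finger parallel gripper is mounted at the origin on the work surface. World frame = base frame: x ahead of the robot, y to its left, z up, the work surface at z = 0. Lengths are in mm, angles in rad, forces in N, time in s.
With the tool pointing down it reaches from about 275 to 1000 mm from the base axis. Payload 8.4 kg.
Tool frame: the origin (TCP) lies midway between the tips of the shut fingers; the grasp point (between the pads) lies r.grasp_offset behind it (r.grasp_offset is the distance from the TCP to the grasp point, in mm); z points along the fingers, y is the direction in which the jaws open and shut (so a half turn about z gives the same grasp; the last joint's range is limited). The gripper opens to 85 mm and grips with 20 to 120 N. Pads are 22 mm wide; open, the fingers measure 114 mm over their backs; the gripper's body (76 mm by 85 mm) begins 54 mm behind the grasp point. The pads swing forward as they close: fully open they stand 13 mm farther back than shut.
Start: joints at [-1.176, 0.353, 1.633, -0, 1.155, -0.002], TCP at [241.542, -576.442, 231.281] pointing down, gripper open.
Joint ranges: [-2.63, 2.63], [-0.92, 2.1], [0.06, 2.66], [-1.3, 4.44], [0, 2.69], [-3.02, 3.02]. Speed limits (rad/s): [2.22, 2.22, 2.79, 3.14, 3.14, 3.14].

### API

Orientations are given as [roll, pitch, yaw] about the fixed x, y, z axes, in that order (R = Rz(yaw) Ry(pitch) Rx(roll)).
In Python, from rig import r gives the robot as it stands.
- The arm moves only by the tool jog_arm, never from a script. Its argument "series" is a list that holds one entry, the list of rows, each a list of 7 numbers: the shift along the tool's x, y, z in cm, then the turn, a rotation vector about the tool's x, y, z in degrees, then the finger opening in cm, from 0 to 8.54. A call has 1 to 5 rows; each row is the pose to reach, as a shift and turn from the pose commanded when the call began, along the tool's axes at that moment; what a row does not reach only later rows make up. A row lasts 1/8 s, in which the tool goes at most 62.5 mm and 10.7 degrees, less where a joint would pass 70% of its speed; a pose out of reach is approached as far as the arm can. A call with a gripper value outside its range is refused whole. The fingers move at their own pace and stop on an object; "newtons" is the grip in N (left out, the last holds). Time passes only in rows, so rows that repeat a pose let the fingers close. It gives the time, the measured TCP pose, the force and the opening at its end, in the units of the state.
- r.sense(): the state, without advancing time (a new reading comes with each control period).
- r.grab_frame(name): name is "scene" or "top"; returns the picture (420x560x3 uint8, red, green, blue); there is no depth.
- r.calibration(name): a dict with "mtx" (3x3 intrinsics, pixels), "origin" and "attitude" of the camera in the world. Camera axes: x right, y down, z forward; pixel columns grow to the right and rows downward; lengths in mm; the calibration is good to about 2 mm. A picture is of the moment at which its call begins. calibration takes no time and is no camera call.
- r.sign_off(): hands the job in, once; it reports no verdict.
The state is a dict: "clock": time; "qpos": joint angles; "qvel": joint speeds; "joint_efforts": joint torques, N m; "eef_pos": TCP position; "tcp_rot": TCP orientation; "contact_force": force on the tool from outside, world axes, zero at the start; "wrist_torque": the same for the moment, N m; "opening": opening from 0.0 (shut) to 1.0 (fully open).
Only numpy, scipy, OpenCV 4.12 (cv2) and the standard library are available. Lean on these libraries where they do the work, as an engineer would, in place of code of your own. Each camera call takes 0.05 s, during which the arm holds its last target.

## Working session

There is one attempt and no reset: what is moved stays moved. The work goes in short steps, Python scripts to look and compute and a tool call to move; the robot and the scene stay as the last step left them, time stands still between calls to the robot, and variables do not carry over. Pictures are saved under pics/ and viewed, and the job is handed in when it is done.

Besides the shell and the picture viewer there is one more tool, called after ">>>" as a command line: name --argument value ..., lists and objects as JSON in quotes. jog_arm: Moves the arm, as the interface text tells. Its arguments: {"type":"object","properties":{"series":{"type":"array","items":{"type":"array","items":{"type":"array","items":{"type":"number"}}}},"newtons":{"type":"number"}},"required":["series"]}

```bash
mkdir -p pics; ls; python3 - <<'E'
from rig import r
import cv2
s=r.sense()
for k,v in s.items(): print(k,v)
print(r.grasp_offset)
for n in("scene","top"):
    im=r.grab_frame(n); cv2.imwrite(f"pics/{n}0.png",im[:,:,::-1]); print(n,r.calibration(n))
E
```

```text
pics
clock 0.0
qpos [-1.17637803e+00  3.53684225e-01  1.63414947e+00  4.37695498e-06
  1.15518810e+00 -2.40749991e-03]
qvel [ 2.40781374e-04  9.12049477e-04 -6.28138716e-04 -2.53110420e-05
  8.21827411e-04  1.10028600e-03]
joint_efforts [-2.21233063e-04 -6.05261350e+01 -3.42064619e+01 -1.43570412e-05
  9.45047272e-03 -2.85609684e-05]
eef_pos [ 241.36910083 -575.98764446  230.53258739]
tcp_rot [-3.14016353e+00 -7.44244817e-06  3.96824019e-01]
contact_force [ 0.53314953  0.07686389 -0.00749507]
wrist_torque [ 0.01853609  0.00412948 -0.02253686]
opening 0.9987522155942459
18.700000000000003
scene {'mtx': array([[470.79373748,   0.        , 285.72734606],
       [  0.        , 470.79373748, 211.14919216],
       [  0.        ,   0.        ,   1.        ]]), 'origin': array([1037.90324117, -592.90658178,  916.67698501]), 'attitude': array([-2.31676558,  0.01452845,  0.65269282])}
top {'mtx': array([[514.81708311,   0.        , 272.19813149],
       [  0.        , 514.81708311, 207.55866889],
       [  0.        ,   0.        ,   1.        ]]), 'origin': array([ 387.78383484,   44.65859594, 1328.82945058]), 'attitude': array([-3.03121409, -0.00864508, -1.58991329])}
```

View pics/scene0.png

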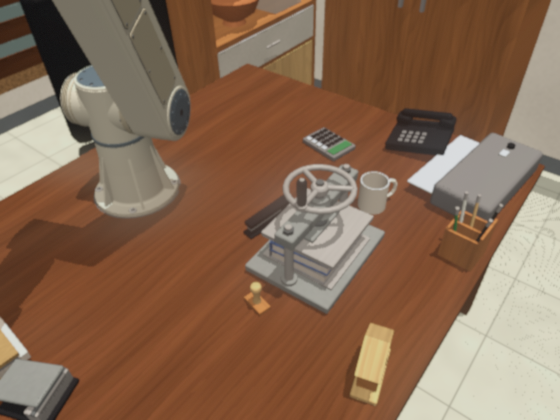

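View pics/top0.png

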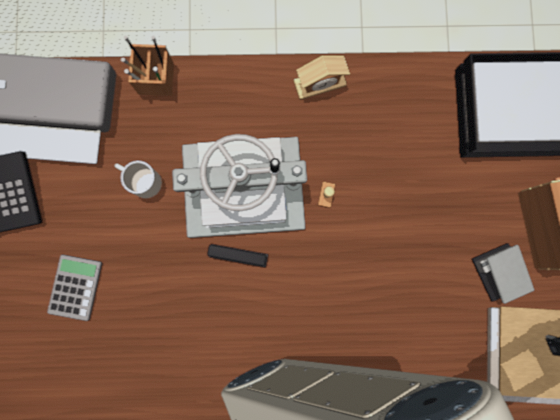

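The top view shows the wheel hub at about (239,172) and the handle top at about (275,163). In the scene view the handle is at (302,190) and the hub at (320,186). I'll measure these on enlarged crops.

```bash
python3 - <<'E'
import cv2,numpy as np
t=cv2.imread("pics/top0.png");s=cv2.imread("pics/scene0.png")
cv2.imwrite("pics/c1.png",np.hstack([cv2.resize(t[130:215,195:310],None,fx=3.4,fy=3.4,interpolation=2)[:280],cv2.resize(s[155:238,270:370],None,fx=3.4,fy=3.4,interpolation=2)[:280]]))
for n,im,(x0,y0,x1,y1) in(("top",t,(262,150,290,180)),("scene",s,(290,165,315,215))):
    m=(im.max(2)<70).astype(np.uint8)[y0:y1,x0:x1]
    k,l,st,c=cv2.connectedComponentsWithStats(m)
    for i in range(1,k):
        if st[i,4]>8: print(n,st[i]+[x0,y0,0,0,0],c[i]+[x0,y0])
E
```

```text
top [270 162   9  10  55] [274.         167.45454545]
```

View pics/c1.png

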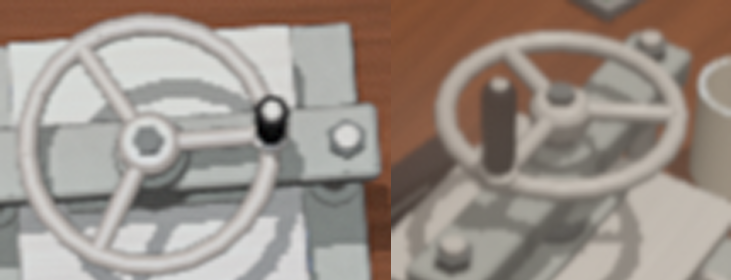

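The crop shows the nut centre at top (238.8,172.1) and scene (320.3,181.5). The handle top is at top (274.7,161.5) and scene (301.8,179.5). Next I triangulate.

```bash
cat > h.py <<'E'
from rig import r
import numpy as np
from scipy.spatial.transform import Rotation as R
def ray(n,p):
    c=r.calibration(n); d=R.from_euler('xyz',c['attitude']).apply(np.linalg.solve(c['mtx'],[p[0],p[1],1])); return np.array(c['origin']),d/np.linalg.norm(d)
def plane(n,p,z):
    o,d=ray(n,p); return o+d*(z-o[2])/d[2]
def tri(a,b):
    A=0;B=0
    for n,p in(("top",a),("scene",b)):
        o,d=ray(n,p);M=np.eye(3)-np.outer(d,d);A=A+M;B=B+M@o
    return np.linalg.solve(A,B)
def proj(n,X):
    c=r.calibration(n); v=c['mtx']@R.from_euler('xyz',c['attitude']).inv().apply(np.array(X)-c['origin']); return v[:2]/v[2]
E
python3 - <<'E'
from h import *
print("nut",tri((238.8,172.1),(320.3,181.5)),plane("top",(238.8,172.1),244),plane("scene",(320.3,181.5),244))
print("htop",tri((274.7,161.5),(301.8,179)),plane("top",(274.7,161.5),301),plane("scene",(301.8,179),301))
# rim-circle check
import cv2
P=np.array([(28,135),(145,22),(150,265),(266,175),(60,55),(57,220),(230,60),(230,232)])/3.4+[195,130]
W=np.array([plane("top",p,225)[:2] for p in P])
A=np.c_[2*W,np.ones(len(W))]; s=np.linalg.lstsq(A,(W**2).sum(1),rcond=None)[0]
print("rim",s[:2],np.sqrt(s[2]+s[:2]@s[:2]))
E
```

```text
nut [587.67401953 104.60721807 241.61366128] [585.27682449 102.83266311 244.        ] [590.85852837 104.203474   244.        ]
htop [594.92289008  26.74817188 303.39383065] [595.42652484  26.7237005  301.        ] [593.17703108  29.14579452 301.        ]
rim [589.32815693 104.70070229] 77.79221002675251
```

```bash
cat >> h.py <<'E'
def delta(target,yaw):
    s=r.sense(); Rt=R.from_euler('xyz',s['tcp_rot']); d=Rt.inv().apply(np.array(target)-s['eef_pos'])
    rv=(Rt.inv()*R.from_euler('xyz',[np.pi,0,yaw])).as_rotvec(degrees=True)
    print("shift cm",d/10,"turn deg",rv,"t",s['clock'],s['eef_pos'],s['tcp_rot'],"F",s['contact_force'],s['opening'],s['qpos'])
E
python3 - <<'E'
from h import *
delta([594.5,27,335],np.pi/2)
E
```

```text
shift cm [ 55.87410425 -41.98685378 -10.38363871] turn deg [-6.24494568e-02 -4.29683905e-02 -6.72671272e+01] t 0.1 [ 241.36747961 -576.04825108  230.62870713] [-3.14034447e+00 -1.95290910e-05  3.96763306e-01] F [-0.08645301 -0.37365782 -0.4853001 ] 0.9977780646986224 [-1.17642460e+00  3.53586119e-01  1.63406800e+00  1.80833098e-05
  1.15518676e+00 -2.39890071e-03]
```

>>> jog_arm --series '[[[3,-2,-5,0,0,-5,8.5],[7,-5,-10.4,0,0,-10,8.5],[11.5,-8.5,-10.4,0,0,-15,8.5],[16,-12,-10.4,0,0,-20,8.5],[20,-15,-10.4,0,0,-25,8.5]]]'

```text
clock: 0.72
eef_pos: [368.6, -358.8, 335.4]
tcp_rot: [3.141, -0.0, 0.836]
contact_force: [0.7, -0.8, -0.5]
opening: 0.993
```

```bash
python3 - <<'E'
from h import *
delta([594.5,27,335],np.pi/2)
E
```

```text
shift cm [ 4.37719193e+01 -9.09902926e+00  4.27064469e-02] turn deg [ 1.34159414e-02 -7.84088673e-03 -4.20903133e+01] t 0.725 [ 368.61912132 -358.81759053  335.35149222] [ 3.14142705e+00 -2.07075484e-04  8.36181789e-01] F [ 0.66213268 -0.83069265 -0.45274194] 0.9925081097522656 [-7.74983101e-01  8.98717644e-02  1.73692269e+00  2.20794550e-04
  1.31464109e+00 -4.04244704e-02]
```

>>> jog_arm --series '[[[5,-1,0,0,0,-6,8.5],[10,-2,0,0,0,-12,8.5],[15,-3,0,0,0,-18,8.5],[20,-4,0,0,0,-24,8.5],[25,-5,0,0,0,-30,8.5]]]'

```text
clock: 1.35
eef_pos: [499.7, -140.6, 335.1]
tcp_rot: [-3.141, 0.0, 1.36]
contact_force: [0.6, -0.2, 0.5]
opening: 0.992
```

```bash
python3 - <<'E'
from h import *
delta([594.5,27,335],np.pi/2)
E
```

```text
shift cm [1.83681520e+01 5.77086436e+00 6.88331073e-03] turn deg [-1.47053724e-02  1.96346293e-03 -1.20638629e+01] t 1.35 [ 499.6760858  -140.56374752  335.09452076] [-3.14134148e+00  6.09366824e-05  1.36024220e+00] F [ 0.58630483 -0.19848297  0.53689329] 0.9922340066603852 [-2.77061428e-01  9.82058439e-02  1.72818378e+00 -8.00912218e-05
  1.31544960e+00 -6.64870590e-02]
```

>>> jog_arm --series '[[[5,1.6,0,0,0,-4,8.5],[10,3.2,0,0,0,-8,8.5],[15,4.7,0,0,0,-12.1,8.5],[18.4,5.8,0,0,0,-12.1,8.5],[18.4,5.8,0,0,0,-12.1,8.5]]]'

```text
clock: 1.98
eef_pos: [595.5, 27.4, 334.5]
tcp_rot: [-3.141, -0.0, 1.571]
contact_force: [-0.3, -0.9, 0.1]
opening: 0.995
```

```bash
python3 - <<'E'
from h import *
import cv2
delta([594.5,27,258],np.pi/2)
for n in("scene","top"):
    im=r.grab_frame(n); 
    cv2.imwrite(f"pics/{n}1.png",cv2.resize(im[100:300,180:400,::-1],None,fx=2.5,fy=2.5))
E
```

```text
shift cm [-0.04195164 -0.09053693  7.64864175] turn deg [-0.05706827 -0.02062097 -0.00471915] t 1.975 [595.48158503  27.39191109 334.48562375] [-3.14059661e+00 -3.59862675e-04  1.57071378e+00] F [-0.33328272 -0.94113887  0.14406623] 0.994552221683886 [4.32194022e-02 2.28492054e-01 1.57337372e+00 4.13540828e-04
 1.34070644e+00 4.32072555e-02]
```

View pics/scene1.png

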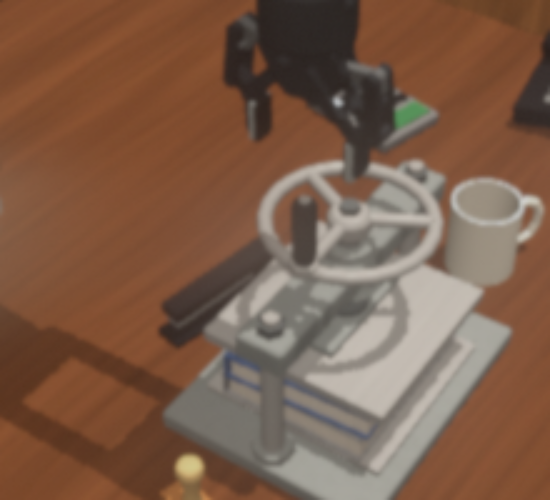

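The open fingers (crop (258,130) and (355,170)) straddle the handle (303,230) and sit above it, with nothing in the way. I'll descend and grip.

>>> jog_arm --series '[[[0,0,2,0,0,0,8.5],[0,-0.1,4,0,0,0,8.5],[0,-0.1,6,0,0,0,8.5],[0,-0.1,7.6,0,0,0,8.5],[0,-0.1,7.6,0,0,0,8.5]]]' --newtons 50

```text
clock: 2.7
eef_pos: [593.0, 24.5, 258.2]
tcp_rot: [-3.139, 0.0, 1.567]
contact_force: [0.5, -0.7, 0.3]
opening: 0.995
```

>>> jog_arm --series '[[[0,0,0,0,0,0,5],[0,0,0,0,0,0,3],[0,0,0,0,0,0,1.5],[0,0,0,0,0,0,1.5],[0,0,0,0,0,0,1.5]]]' --newtons 50

```text
clock: 3.32
eef_pos: [594.2, 25.4, 259.9]
tcp_rot: [3.141, -0.0, 1.568]
contact_force: [0.1, -0.4, 4.5]
opening: 0.243
```

```bash
python3 - <<'E'
from h import *
import cv2
delta([594.5,27,258],np.pi/2)
for n in("scene","top"):
    im=r.grab_frame(n); 
    cv2.imwrite(f"pics/{n}2.png",cv2.resize(im[100:300,180:400,::-1],None,fx=2.5,fy=2.5))
E
```

```text
shift cm [0.16373245 0.02512284 0.18876618] turn deg [ 0.05574767 -0.00172296 -0.16100302] t 3.325 [594.24233511  25.36333375 259.88736501] [ 3.14061972e+00 -3.14383255e-05  1.56798631e+00] F [ 0.13866142 -0.43908767  4.54211601] 0.2426196058875542 [ 4.01399551e-02  2.79929807e-01  1.67024135e+00 -1.11632181e-05
  1.19044811e+00  4.29541273e-02]
```

View pics/scene2.png

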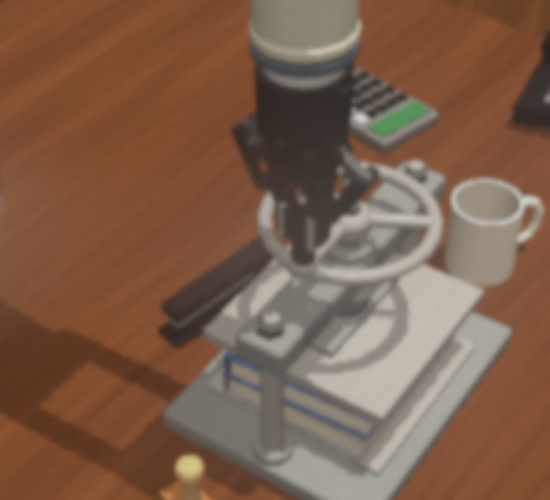

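The handle is gripped: opening is 0.24, about 21 mm, and in the picture the fingers close round the handle at (303,230). Next are rows for the circle, clockwise with yaw held fixed.

```bash
cat >> h.py <<'E'
T0=np.radians(-85.2)
G=np.array([594.24,25.36,259.89])   # measured TCP at grip
def off(deg,t0=T0,z=True):  # world offset of handle from grip position, turned by deg (+ = anticlockwise)
    t=t0+np.radians(deg); return np.array([78*(np.cos(t)-np.cos(t0)),78*(np.sin(t)-np.sin(t0)),5*deg/360])
def rows(cmd,degs):  # cmd: world offset commanded so far (mm); prints rows tool cm
    for d in degs:
        o=off(d)-cmd; print(d,np.round([o[1]/10,o[0]/10,-o[2]/10],2))
E
python3 - <<'E'
from h import *
rows(np.zeros(3),[-4,-10,-18,-26,-34])
E
```

```text
-4 [-0.03 -0.54  0.01]
-10 [ 0.   -1.36  0.01]
-18 [ 0.18 -2.43  0.02]
-26 [ 0.5  -3.47  0.04]
-34 [ 0.96 -4.46  0.05]
```

>>> jog_arm --series '[[[-0.03,-0.54,0.01,0,0,0,1.5],[0,-1.36,0.01,0,0,0,1.5],[0.18,-2.43,0.02,0,0,0,1.5],[0.5,-3.47,0.04,0,0,0,1.5],[0.96,-4.46,0.05,0,0,0,1.5]]]'

```text
clock: 4.05
eef_pos: [550.0, 36.0, 259.5]
tcp_rot: [3.138, -0.002, 1.568]
contact_force: [7.7, 7.8, 1.4]
opening: 0.245
```

>>> jog_arm --series '[[[0,0,0,0,0,0,1.5],[0,0,0,0,0,0,1.5]]]'

```text
clock: 4.3
eef_pos: [549.1, 36.6, 259.4]
tcp_rot: [3.141, -0.003, 1.568]
contact_force: [0.4, 7.0, 6.9]
opening: 0.241
```

```bash
python3 - <<'E'
from h import *
s=r.sense();print(s['eef_pos']-G,s['tcp_rot'],s['contact_force'],s['opening'])
rows(np.array([-44.6,9.6,-.5]),[-42,-54,-66,-78,-90])
E
```

```text
[-45.15859626  11.19400541  -0.52194167] [ 3.14079053e+00 -2.52150763e-03  1.56805250e+00] [0.4038227  6.99408696 6.90982329] 0.24131484624553878
-42 [ 0.6  -0.91  0.01]
-54 [ 1.72 -2.1   0.02]
-66 [ 3.05 -3.03  0.04]
-78 [ 4.56 -3.66  0.06]
-90 [ 6.16 -3.97  0.08]
```

```bash
sed -i 's/T0=np.radians(-85.2)/T0=np.radians(-86.6)/' h.py; python3 - <<'E'
from h import *
rows(np.array([-44.6,9.6,-1.5-.5]),[-40,-52,-64,-76,-88])
E
```

```text
-40 [ 0.56 -0.65 -0.14]
-52 [ 1.67 -1.85 -0.13]
-64 [ 3.   -2.8  -0.11]
-76 [ 4.49 -3.45 -0.09]
-88 [ 6.09 -3.77 -0.08]
```

>>> jog_arm --series '[[[0.56,-0.65,-0.1,0,0,0,1.5],[1.67,-1.85,-0.13,0,0,0,1.5],[3.0,-2.8,-0.11,0,0,0,1.5],[4.49,-3.45,-0.09,0,0,0,1.5],[6.09,-3.77,-0.08,0,0,0,1.5]]]'

```text
clock: 4.92
eef_pos: [511.9, 96.0, 258.8]
tcp_rot: [3.14, 0.001, 1.568]
contact_force: [13.4, -1.6, -10.5]
opening: 0.241
```

>>> jog_arm --series '[[[0,0,0,0,0,0,1.5],[0,0,0,0,0,0,1.5]]]'

```text
clock: 5.18
eef_pos: [511.9, 96.7, 258.8]
tcp_rot: [3.141, -0.001, 1.568]
contact_force: [7.7, 3.9, -6.2]
opening: 0.246
```

```bash
cat >> h.py <<'E'
def fit(pts,R0=78):
    from scipy.optimize import least_squares
    P=np.array(pts)[:,:2]; f=least_squares(lambda c:np.hypot(*(P-c).T)-R0,[588,104]); return f.x,f.fun
def ang(c,p): return np.degrees(np.arctan2(p[1]-c[1],p[0]-c[0]))
E
python3 - <<'E'
from h import *
s=r.sense();p=s['eef_pos'];print(p-G,p,s['tcp_rot'],s['contact_force'],s['opening'])
c,e=fit([G,[549.08,36.55],p]);print(c,e,ang(c,G),ang(c,p))
rows(np.array([-44.6-37.7,9.6+60.9,-2+.8]),[-96,-106,-116,-126,-136])
E
```

```text
[-82.32637255  71.37485234  -1.09574278] [511.91362745  96.73485234 258.79425722] [ 3.14059235e+00 -5.85213771e-04  1.56836801e+00] [ 7.71864463  3.87062055 -6.22307049] 0.24589208081222233Traceback (most recent call last):
  File "<stdin>", line 3, in <module>
  File "h.py", line 28, in fit
    P=np.array(pts)[:,:2]; f=least_squares(lambda c:np.hypot(*(P-c).T)-R0,[588,104]); return f.x,f.fun
      ~~~~~~~~^^^^^
ValueError: setting an array element with a sequence. The requested array has an inhomogeneous shape after 1 dimensions. The detected shape was (3,) + inhomogeneous part.
```

```bash
python3 - <<'E'
from h import *
p=r.sense()['eef_pos']
c,e=fit([G[:2],[549.08,36.55],p[:2]]);print(c,e,ang(c,G),ang(c,p))
cmd=np.array([-44.6-37.7,9.6+60.9,-1.2])
for d in [-94,-104,-114,-124,-134]:
    t=np.radians(ang(c,G)+d); q=c+78*np.array([np.cos(t),np.sin(t)])-G[:2]-cmd[:2]; print(d,q[::-1]/10, -(5*d/360+.6-.2+1.2)/10)
E
```

```text
[589.63205981 103.20579039] [-0.01794954  0.02220163 -0.01264354] -86.6124331825763 -175.24045683012628
-94 [ 0.81795146 -0.03034843] -0.02944444444444443
-104 [2.17106326 0.10262179] -0.015555555555555545
-114 [3.48052821 0.4685373 ] -0.0016666666666666607
-124 [4.70655888 1.05627993] 0.012222222222222223
-134 [5.81190296 1.84799142] 0.026111111111111106
```

>>> jog_arm --series '[[[0.82,-0.03,0.04,0,0,0,1.5],[2.17,0.1,0.07,0,0,0,1.5],[3.48,0.47,0.09,0,0,0,1.5],[4.71,1.06,0.11,0,0,0,1.5],[5.81,1.85,0.12,0,0,0,1.5]]]'

```text
clock: 5.8
eef_pos: [529.8, 153.4, 258.1]
tcp_rot: [-3.141, 0.002, 1.568]
contact_force: [4.0, -7.7, 0.9]
opening: 0.246
```

>>> jog_arm --series '[[[0,0,0,0,0,0,1.5],[0,0,0,0,0,0,1.5]]]'

```text
clock: 6.05
eef_pos: [530.5, 154.1, 258.1]
tcp_rot: [3.141, -0.0, 1.568]
contact_force: [4.4, 0.3, -1.9]
opening: 0.241
```

```bash
cat >> h.py <<'E'
def st(cmd,degs=(),c=(589.63,103.21),Rr=78,zadd=0):
    c=np.array(c); s=r.sense();p=s['eef_pos'];F=s['contact_force']
    a=ang(c,p); turned=(a+86.61+180)%360-180
    u=np.array([np.cos(np.radians(a)),np.sin(np.radians(a))]); t=np.array([-u[1],u[0]])
    q=G[:2]+cmd[:2]-c
    print("t %.2f"%s['clock'],"ang(mod)",round(turned,2),"R",round(np.hypot(*(p[:2]-c)),2),"cmdang",round((ang([0,0],q)+86.61+180)%360-180,2),"cmdR",round(np.hypot(*q),2),"z",round(p[2]-G[2],2),"Frad %.1f Ftan(+ccw) %.1f Fz %.1f"%(F[:2]@u,F[:2]@t,F[2]),"open %.3f"%s['opening'],p[:2].round(2),"q6 %.2f"%s['qpos'][5], s['tcp_rot'].round(3))
    for d in degs:
        th=np.radians(-86.61+d); q=c+Rr*np.array([np.cos(th),np.sin(th)])-G[:2]-cmd[:2]; print(d,np.round(q[::-1]/10,2))
E
python3 - <<'E'
from h import *
p=r.sense()['eef_pos'][:2]
print(fit([G[:2],[549.08,36.55],[511.91,96.73],p]))
cmd=np.array([-82.3+18.5,70.5+58.1]);print(cmd)
st(cmd,[-136,-138,-140,-142,-144,-146])
E
```

```text
(array([589.61989463, 103.21289546]), array([-0.01013716,  0.02195004, -0.02015865,  0.01066618]))
[-63.8 128.6]
t 6.05 ang(mod) -134.11 R 78.02 cmdang -134.0 cmdR 77.97 z -1.78 Frad -3.2 Ftan(+ccw) -3.1 Fz -1.9 open 0.241 [530.5  154.11] q6 0.28 [ 3.141 -0.     1.568]
-136 [0.21 0.18]
-138 [0.4  0.37]
-140 [0.59 0.56]
-142 [0.78 0.76]
-144 [0.95 0.97]
-146 [1.12 1.18]
```

The circle model fits to about 0.02 mm. Before approaching the stop, I'll estimate how far open the wheel started. That compares the nut height with the midpoint of the two column ends (208 mm), using the first pictures.

```bash
python3 - <<'E'
import cv2,numpy as np
t=cv2.imread("pics/top0.png");s=cv2.imread("pics/scene0.png")
a=cv2.resize(s[160:290,265:365],None,fx=6,fy=6,interpolation=2)[:600]
cv2.imwrite("pics/d1.png",cv2.resize(s[160:200,285:365],None,fx=10,fy=10,interpolation=2))
cv2.imwrite("pics/d2.png",cv2.resize(s[215:245,270:310],None,fx=14,fy=14,interpolation=2))
cv2.imwrite("pics/d3.png",np.vstack([cv2.resize(t[155:195,170:210],None,fx=7,fy=7,interpolation=2),cv2.resize(t[155:195,275:315],None,fx=7,fy=7,interpolation=2)]))
E
```

```text
(no output)
```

View pics/d1.png

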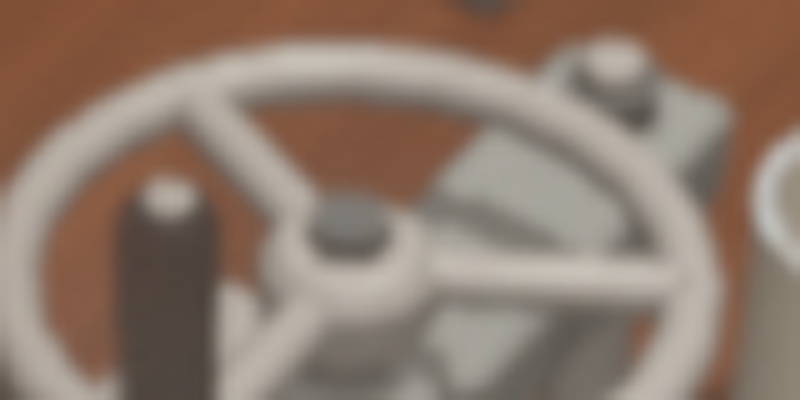

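View pics/d2.png

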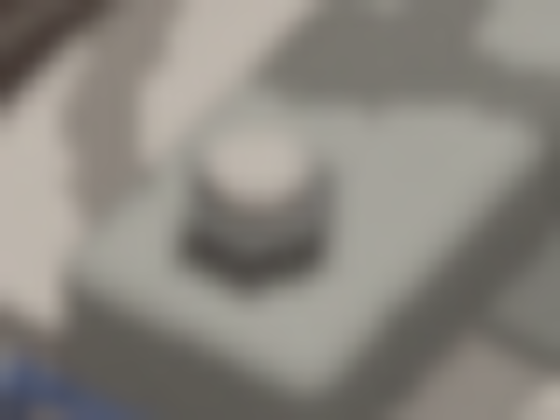

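View pics/d3.png

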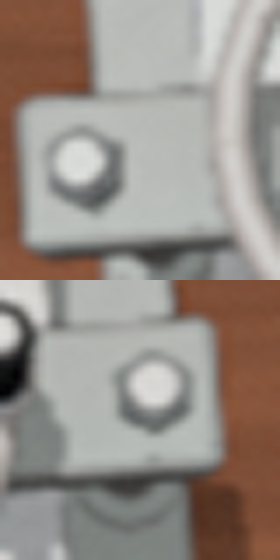

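The image measurement is only good to about 0.2 turn, so I'll feel for the stop in small steps instead. This is the table of 3° steps.

```bash
cat > tab.py <<'E'
from h import *
import sys
c=np.array([589.63,103.21])
def tab(cmd,degs,R0=78):
    z=0
    cmd=np.array(cmd,float)
    for d in degs:
        th=np.radians(-86.61+d); q=np.round((c+R0*np.array([np.cos(th),np.sin(th)])-G[:2]-cmd)/10,2)
        cmd+=q*10; print(d,"[%.2f, %.2f]"%(q[1],q[0]),end="; ")
        if (d%15)==0: print(cmd)
    print(cmd)
if __name__=="__main__":
    tab([-63.8,128.6],range(-137,-405,-3))
E
python3 tab.py
```

```text
-137 [0.31, 0.27]; -140 [0.28, 0.29]; -143 [0.28, 0.30]; -146 [0.25, 0.32]; -149 [0.24, 0.33]; -152 [0.22, 0.35]; -155 [0.21, 0.35]; -158 [0.18, 0.36]; -161 [0.17, 0.38]; -164 [0.14, 0.38]; -167 [0.13, 0.39]; -170 [0.10, 0.39]; -173 [0.09, 0.40]; -176 [0.06, 0.41]; -179 [0.04, 0.40]; -182 [0.02, 0.41]; -185 [0.00, 0.41]; -188 [-0.02, 0.41]; -191 [-0.04, 0.40]; -194 [-0.07, 0.41]; -197 [-0.08, 0.39]; -200 [-0.11, 0.40]; -203 [-0.13, 0.39]; -206 [-0.14, 0.38]; -209 [-0.17, 0.37]; -212 [-0.19, 0.36]; -215 [-0.20, 0.36]; -218 [-0.23, 0.34]; -221 [-0.24, 0.33]; -224 [-0.25, 0.32]; -227 [-0.28, 0.30]; -230 [-0.29, 0.29]; -233 [-0.30, 0.27]; -236 [-0.32, 0.26]; -239 [-0.33, 0.24]; -242 [-0.34, 0.22]; -245 [-0.36, 0.20]; -248 [-0.36, 0.19]; -251 [-0.37, 0.16]; -254 [-0.39, 0.15]; -257 [-0.38, 0.12]; -260 [-0.40, 0.11]; -263 [-0.40, 0.08]; -266 [-0.40, 0.06]; -269 [-0.41, 0.05]; -272 [-0.41, 0.02]; -275 [-0.40, -0.00]; -278 [-0.41, -0.03]; -281 [-0.41, -0.04]; -284 [-0.40, -0.06]; -287 [-0.40, -0.09]; -290 [-0.39, -0.11]; -293 [-0.39, -0.12]; -296 [-0.38, -0.15]; -299 [-0.38, -0.17]; -302 [-0.36, -0.18]; -305 [-0.35, -0.21]; -308 [-0.35, -0.22]; -311 [-0.33, -0.24]; -314 [-0.31, -0.26]; -317 [-0.31, -0.27]; -320 [-0.28, -0.29]; -323 [-0.28, -0.31]; -326 [-0.25, -0.31]; -329 [-0.24, -0.34]; -332 [-0.22, -0.34]; -335 [-0.21, -0.35]; -338 [-0.18, -0.37]; -341 [-0.17, -0.37]; -344 [-0.14, -0.38]; -347 [-0.13, -0.39]; -350 [-0.10, -0.39]; -353 [-0.09, -0.40]; -356 [-0.06, -0.41]; -359 [-0.04, -0.40]; -362 [-0.02, -0.41]; -365 [-0.00, -0.41]; -368 [0.02, -0.41]; -371 [0.04, -0.40]; -374 [0.07, -0.41]; -377 [0.08, -0.40]; -380 [0.11, -0.39]; -383 [0.13, -0.39]; -386 [0.14, -0.38]; -389 [0.17, -0.37]; -392 [0.19, -0.37]; -395 [0.20, -0.35]; -398 [0.23, -0.34]; -401 [0.24, -0.33]; -404 [0.25, -0.32]; [-55.4  18.6]
```

>>> jog_arm --series '[[[0.16,0.14,0,0,0,0,1.5],[0.31,0.28,0.0,0,0,0,1.5]]]'

```text
clock: 6.3
eef_pos: [532.7, 156.5, 258.1]
tcp_rot: [-3.14, 0.001, 1.568]
contact_force: [0.9, -5.1, -0.7]
opening: 0.242
```

>>> jog_arm --series '[[[0.28,0.28,0.01,0,0,0,1.5]]]'

```text
clock: 6.42
eef_pos: [535.6, 159.5, 258.0]
tcp_rot: [-3.14, 0.001, 1.568]
contact_force: [1.4, -6.2, 0.2]
opening: 0.245
```

>>> jog_arm --series '[[[0.28,0.3,0,0,0,0,1.5]]]'

```text
clock: 6.55
eef_pos: [538.8, 162.5, 258.0]
tcp_rot: [-3.141, 0.001, 1.568]
contact_force: [1.7, -6.6, -0.6]
opening: 0.243
```

>>> jog_arm --series '[[[0.25,0.32,0.01,0,0,0,1.5]]]'

```text
clock: 6.68
eef_pos: [542.1, 165.1, 258.0]
tcp_rot: [-3.141, 0.001, 1.568]
contact_force: [-0.1, -5.1, 0.5]
opening: 0.242
```

>>> jog_arm --series '[[[0.24,0.33,0,0,0,0,1.5]]]'

```text
clock: 6.8
eef_pos: [545.4, 167.5, 257.9]
tcp_rot: [-3.14, 0.001, 1.568]
contact_force: [0.4, -4.6, -1.0]
opening: 0.242
```

>>> jog_arm --series '[[[0.22,0.35,0.01,0,0,0,1.5]]]'

```text
clock: 6.92
eef_pos: [548.9, 169.8, 257.8]
tcp_rot: [-3.14, 0.0, 1.568]
contact_force: [-0.0, -4.9, 0.2]
opening: 0.244
```

>>> jog_arm --series '[[[0.21,0.35,0,0,0,0,1.5]]]'

```text
clock: 7.05
eef_pos: [552.5, 171.9, 257.8]
tcp_rot: [-3.141, 0.0, 1.568]
contact_force: [-0.3, -6.1, 0.7]
opening: 0.24
```

>>> jog_arm --series '[[[0.18,0.36,0.01,0,0,0,1.5]]]'

```text
clock: 7.18
eef_pos: [556.1, 173.7, 257.8]
tcp_rot: [-3.141, 0.0, 1.568]
contact_force: [-0.6, -5.0, 0.9]
opening: 0.243
```

>>> jog_arm --series '[[[0.17,0.38,0,0,0,0,1.5]]]'

```text
clock: 7.3
eef_pos: [559.9, 175.4, 257.7]
tcp_rot: [-3.141, 0.0, 1.568]
contact_force: [-1.4, -4.8, -0.6]
opening: 0.242
```

>>> jog_arm --series '[[[0.14,0.38,0.01,0,0,0,1.5]]]'

```text
clock: 7.42
eef_pos: [563.8, 176.9, 257.7]
tcp_rot: [-3.141, 0.0, 1.568]
contact_force: [-1.3, -4.0, 0.4]
opening: 0.243
```

>>> jog_arm --series '[[[0.13,0.39,0,0,0,0,1.5]]]'

```text
clock: 7.55
eef_pos: [567.7, 178.1, 257.7]
tcp_rot: [-3.141, 0.0, 1.568]
contact_force: [-1.8, -5.5, -0.3]
opening: 0.244
```

>>> jog_arm --series '[[[0.1,0.39,0.01,0,0,0,1.5]]]'

```text
clock: 7.68
eef_pos: [571.7, 179.2, 257.6]
tcp_rot: [-3.141, -0.0, 1.568]
contact_force: [-1.4, -4.7, 0.4]
opening: 0.245
```

>>> jog_arm --series '[[[0.09,0.4,0,0,0,0,1.5]]]'

```text
clock: 7.8
eef_pos: [575.7, 180.0, 257.6]
tcp_rot: [-3.141, 0.0, 1.568]
contact_force: [-1.7, -4.9, -1.7]
opening: 0.243
```

>>> jog_arm --series '[[[0.06,0.41,0.01,0,0,0,1.5]]]'

```text
clock: 7.92
eef_pos: [579.9, 180.7, 257.6]
tcp_rot: [-3.141, -0.0, 1.568]
contact_force: [-3.0, -3.0, -1.6]
opening: 0.244
```

>>> jog_arm --series '[[[0.04,0.4,0.01,0,0,0,1.5]]]'

```text
clock: 8.05
eef_pos: [583.9, 181.1, 257.5]
tcp_rot: [-3.141, -0.0, 1.568]
contact_force: [-2.0, -4.4, -1.3]
opening: 0.24
```

>>> jog_arm --series '[[[0.02,0.41,0.01,0,0,0,1.5]]]'

```text
clock: 8.18
eef_pos: [588.0, 181.3, 257.5]
tcp_rot: [-3.141, -0.0, 1.568]
contact_force: [-3.2, -3.3, -0.1]
opening: 0.239
```

>>> jog_arm --series '[[[0,0.41,0,0,0,0,1.5]]]'

```text
clock: 8.3
eef_pos: [592.1, 181.3, 257.4]
tcp_rot: [-3.141, -0.0, 1.568]
contact_force: [-3.5, -1.9, -1.5]
opening: 0.244
```

>>> jog_arm --series '[[[-0.02,0.41,0.01,0,0,0,1.5]]]'

```text
clock: 8.43
eef_pos: [596.3, 181.0, 257.4]
tcp_rot: [-3.141, -0.0, 1.568]
contact_force: [-2.4, -2.1, -0.6]
opening: 0.243
```

>>> jog_arm --series '[[[-0.04,0.4,0.01,0,0,0,1.5]]]'

```text
clock: 8.55
eef_pos: [600.3, 180.5, 257.3]
tcp_rot: [-3.142, -0.0, 1.568]
contact_force: [-3.8, -3.2, 0.9]
opening: 0.246
```

>>> jog_arm --series '[[[-0.07,0.41,0,0,0,0,1.5]]]'

```text
clock: 8.68
eef_pos: [604.4, 179.9, 257.3]
tcp_rot: [-3.142, -0.0, 1.568]
contact_force: [-2.7, -2.1, 0.3]
opening: 0.245
```

>>> jog_arm --series '[[[-0.08,0.39,0.01,0,0,0,1.5]]]'

```text
clock: 8.8
eef_pos: [608.3, 179.1, 257.3]
tcp_rot: [3.142, -0.0, 1.568]
contact_force: [-3.3, -3.4, -0.8]
opening: 0.243
```

>>> jog_arm --series '[[[-0.11,0.4,0,0,0,0,1.5]]]'

```text
clock: 8.93
eef_pos: [612.3, 177.9, 257.2]
tcp_rot: [-3.142, -0.0, 1.568]
contact_force: [-3.7, -0.7, -1.3]
opening: 0.247
```

>>> jog_arm --series '[[[-0.13,0.39,0.01,0,0,0,1.5]]]'

```text
clock: 9.05
eef_pos: [616.3, 176.6, 257.2]
tcp_rot: [3.141, -0.0, 1.568]
contact_force: [-3.2, -0.9, 0.2]
opening: 0.242
```

>>> jog_arm --series '[[[-0.14,0.38,0,0,0,0,1.5]]]'

```text
clock: 9.18
eef_pos: [620.0, 175.1, 257.1]
tcp_rot: [-3.142, -0.0, 1.568]
contact_force: [-2.6, -2.0, -0.3]
opening: 0.243
```

>>> jog_arm --series '[[[-0.17,0.37,0.01,0,0,0,1.5]]]'

```text
clock: 9.3
eef_pos: [623.8, 173.4, 257.1]
tcp_rot: [3.141, -0.0, 1.568]
contact_force: [-4.0, -0.2, 0.8]
opening: 0.245
```

>>> jog_arm --series '[[[-0.19,0.36,0,0,0,0,1.5]]]'

```text
clock: 9.43
eef_pos: [627.4, 171.6, 257.0]
tcp_rot: [3.141, -0.0, 1.568]
contact_force: [-4.2, 0.2, -0.2]
opening: 0.246
```

>>> jog_arm --series '[[[-0.2,0.36,0.01,0,0,0,1.5]]]'

```text
clock: 9.55
eef_pos: [631.0, 169.5, 257.0]
tcp_rot: [3.141, -0.0, 1.568]
contact_force: [-3.2, 0.5, 1.2]
opening: 0.241
```

>>> jog_arm --series '[[[-0.23,0.34,0,0,0,0,1.5]]]'

```text
clock: 9.68
eef_pos: [634.4, 167.2, 257.0]
tcp_rot: [3.141, -0.0, 1.568]
contact_force: [-2.4, 0.3, -0.3]
opening: 0.246
```

>>> jog_arm --series '[[[-0.24,0.33,0.01,0,0,0,1.5]]]'

```text
clock: 9.8
eef_pos: [637.7, 164.8, 256.9]
tcp_rot: [3.141, -0.0, 1.568]
contact_force: [-3.0, 0.3, 0.9]
opening: 0.242
```

>>> jog_arm --series '[[[-0.25,0.32,0,0,0,0,1.5]]]'

```text
clock: 9.93
eef_pos: [640.8, 162.2, 256.9]
tcp_rot: [3.141, -0.0, 1.568]
contact_force: [-3.5, 0.8, 1.2]
opening: 0.244
```

>>> jog_arm --series '[[[-0.28,0.3,0,0,0,0,1.5]]]'

```text
clock: 10.05
eef_pos: [643.8, 159.4, 256.8]
tcp_rot: [3.141, -0.0, 1.568]
contact_force: [-2.3, 1.8, 0.9]
opening: 0.241
```

>>> jog_arm --series '[[[-0.29,0.29,0.01,0,0,0,1.5]]]'

```text
clock: 10.18
eef_pos: [646.7, 156.5, 256.8]
tcp_rot: [3.141, -0.0, 1.568]
contact_force: [-2.3, 0.4, 1.4]
opening: 0.246
```

>>> jog_arm --series '[[[-0.3,0.27,0,0,0,0,1.5]]]'

```text
clock: 10.3
eef_pos: [649.4, 153.5, 256.8]
tcp_rot: [3.141, -0.0, 1.568]
contact_force: [-2.4, 1.5, 0.7]
opening: 0.241
```

>>> jog_arm --series '[[[-0.32,0.26,0.01,0,0,0,1.5]]]'

```text
clock: 10.42
eef_pos: [652.0, 150.2, 256.7]
tcp_rot: [3.141, -0.0, 1.568]
contact_force: [-1.7, 1.7, 1.5]
opening: 0.244
```

>>> jog_arm --series '[[[-0.33,0.24,0,0,0,0,1.5]]]'

```text
clock: 10.55
eef_pos: [654.3, 146.9, 256.7]
tcp_rot: [3.141, -0.0, 1.568]
contact_force: [-2.3, 1.7, 1.9]
opening: 0.24
```

>>> jog_arm --series '[[[-0.34,0.22,0.01,0,0,0,1.5]]]'

```text
clock: 10.68
eef_pos: [656.6, 143.5, 256.6]
tcp_rot: [3.141, -0.0, 1.568]
contact_force: [-2.0, 2.0, 2.2]
opening: 0.246
```

>>> jog_arm --series '[[[-0.36,0.2,0.01,0,0,0,1.5]]]'

```text
clock: 10.8
eef_pos: [658.6, 139.9, 256.6]
tcp_rot: [3.141, -0.0, 1.568]
contact_force: [-1.5, 2.6, 3.1]
opening: 0.248
```

>>> jog_arm --series '[[[-0.36,0.19,0,0,0,0,1.5]]]'

```text
clock: 10.92
eef_pos: [660.4, 136.2, 256.5]
tcp_rot: [3.141, -0.0, 1.568]
contact_force: [-2.1, 1.2, 2.5]
opening: 0.242
```

>>> jog_arm --series '[[[-0.37,0.16,0,0,0,0,1.5]]]'

```text
clock: 11.05
eef_pos: [662.0, 132.5, 256.5]
tcp_rot: [3.141, -0.0, 1.568]
contact_force: [-1.4, 2.2, 2.5]
opening: 0.244
```

>>> jog_arm --series '[[[-0.39,0.15,0,0,0,0,1.5]]]'

```text
clock: 11.18
eef_pos: [663.5, 128.6, 256.4]
tcp_rot: [3.141, -0.0, 1.568]
contact_force: [-1.5, 2.5, 2.3]
opening: 0.244
```

>>> jog_arm --series '[[[-0.38,0.12,0,0,0,0,1.5]]]'

```text
clock: 11.3
eef_pos: [664.7, 124.8, 256.4]
tcp_rot: [3.141, -0.0, 1.568]
contact_force: [-0.6, 2.2, 1.5]
opening: 0.242
```

>>> jog_arm --series '[[[-0.4,0.11,0.01,0,0,0,1.5]]]'

```text
clock: 11.42
eef_pos: [665.7, 120.8, 256.3]
tcp_rot: [3.141, -0.0, 1.568]
contact_force: [-0.9, 3.0, 2.6]
opening: 0.241
```

>>> jog_arm --series '[[[-0.4,0.08,0,0,0,0,1.5]]]'

```text
clock: 11.55
eef_pos: [666.5, 116.8, 256.3]
tcp_rot: [3.141, -0.0, 1.568]
contact_force: [0.5, 2.5, 1.4]
opening: 0.245
```

>>> jog_arm --series '[[[-0.4,0.06,0,0,0,0,1.5]]]'

```text
clock: 11.68
eef_pos: [667.1, 112.7, 256.3]
tcp_rot: [3.141, -0.0, 1.568]
contact_force: [1.1, 3.1, 0.9]
opening: 0.247
```

>>> jog_arm --series '[[[-0.41,0.05,0,0,0,0,1.5]]]'

```text
clock: 11.8
eef_pos: [667.5, 108.6, 256.3]
tcp_rot: [3.141, -0.0, 1.568]
contact_force: [0.5, 2.8, 1.2]
opening: 0.243
```

>>> jog_arm --series '[[[-0.41,0.02,0.01,0,0,0,1.5]]]'

```text
clock: 11.92
eef_pos: [667.6, 106.9, 256.2]
tcp_rot: [3.141, -0.005, 1.568]
contact_force: [0.5, 23.0, 0.7]
opening: 0.246
```

The stop is reached: y stalled at 106.9 and the tangential force jumped to 23 N. I'll ease back to a light push.

>>> jog_arm --series '[[[0.1,0,0,0,0,0,1.5],[0.1,0,0,0,0,0,1.5]]]'

```text
clock: 12.18
eef_pos: [667.6, 107.2, 256.2]
tcp_rot: [3.141, -0.002, 1.568]
contact_force: [0.8, 8.8, 0.8]
opening: 0.243
```

```bash
python3 - <<'E'
from tab import *
th=np.radians(-86.61-272); q=c+78*np.array([np.cos(th),np.sin(th)])-G[:2]+[0,1]; print(q)
st(q)
E
```

```text
[73.36704762 80.74210036]
t 12.18 ang(mod) 89.55 R 78.09 cmdang 88.73 cmdR 78.03 z -3.64 Frad 1.3 Ftan(+ccw) 8.8 Fz 0.8 open 0.243 [667.62 107.22] q6 0.16 [ 3.141e+00 -2.000e-03  1.568e+00]
```

The stop is at about −270.4° from the grip (8.8 N held, TCP y = 107.2). Backing off exactly two turns should bring it back to the same xy, 10 mm higher. Rows are 12° each, 60° a call.

```bash
python3 - <<'E'
from h import *
c=np.array([589.63,103.21])
cmd=np.array([73.37,80.74])
for k in range(7):
    L=[]
    for j in range(1,6):
        d=-270.4+60*k+12*j; th=np.radians(-86.61+d)
        q=np.round((c+78*np.array([np.cos(th),np.sin(th)])-G[:2]-cmd)/10,2)
        L.append("[%.2f, %.2f, %.2f, 0, 0, 0, 1.5]"%(q[1],q[0],-.0167*j))
    cmd+=q*10; print(-270.4+60*k+60,"["+", ".join(L)+"]",cmd.round(1))
E
```

```text
-210.39999999999998 [[1.73, -0.26, -0.02, 0, 0, 0, 1.5], [3.25, -0.85, -0.03, 0, 0, 0, 1.5], [4.62, -1.74, -0.05, 0, 0, 0, 1.5], [5.77, -2.89, -0.07, 0, 0, 0, 1.5], [6.66, -4.26, -0.08, 0, 0, 0, 1.5]] [ 30.8 147.3]
-150.39999999999998 [[0.58, -1.52, -0.02, 0, 0, 0, 1.5], [0.84, -3.13, -0.03, 0, 0, 0, 1.5], [0.76, -4.76, -0.05, 0, 0, 0, 1.5], [0.33, -6.33, -0.07, 0, 0, 0, 1.5], [-0.41, -7.79, -0.08, 0, 0, 0, 1.5]] [-47.1 143.2]
-90.39999999999998 [[-1.02, -1.26, -0.02, 0, 0, 0, 1.5], [-2.29, -2.29, -0.03, 0, 0, 0, 1.5], [-3.74, -3.03, -0.05, 0, 0, 0, 1.5], [-5.32, -3.45, -0.07, 0, 0, 0, 1.5], [-6.95, -3.54, -0.08, 0, 0, 0, 1.5]] [-82.5  73.7]
-30.399999999999977 [[-1.61, 0.26, -0.02, 0, 0, 0, 1.5], [-3.13, 0.84, -0.03, 0, 0, 0, 1.5], [-4.50, 1.73, -0.05, 0, 0, 0, 1.5], [-5.65, 2.88, -0.07, 0, 0, 0, 1.5], [-6.54, 4.25, -0.08, 0, 0, 0, 1.5]] [-40.    8.3]
29.600000000000023 [[-0.58, 1.52, -0.02, 0, 0, 0, 1.5], [-0.84, 3.13, -0.03, 0, 0, 0, 1.5], [-0.75, 4.76, -0.05, 0, 0, 0, 1.5], [-0.33, 6.34, -0.07, 0, 0, 0, 1.5], [0.41, 7.79, -0.08, 0, 0, 0, 1.5]] [37.9 12.4]
89.60000000000002 [[1.02, 1.27, -0.02, 0, 0, 0, 1.5], [2.29, 2.29, -0.03, 0, 0, 0, 1.5], [3.74, 3.03, -0.05, 0, 0, 0, 1.5], [5.32, 3.46, -0.07, 0, 0, 0, 1.5], [6.95, 3.54, -0.08, 0, 0, 0, 1.5]] [73.3 81.9]
149.60000000000002 [[1.61, -0.25, -0.02, 0, 0, 0, 1.5], [3.13, -0.84, -0.03, 0, 0, 0, 1.5], [4.50, -1.73, -0.05, 0, 0, 0, 1.5], [5.65, -2.88, -0.07, 0, 0, 0, 1.5], [6.54, -4.25, -0.08, 0, 0, 0, 1.5]] [ 30.8 147.3]
```

>>> jog_arm --series '[[[1.73,-0.26,-0.02,0,0,0,1.5],[3.25,-0.85,-0.03,0,0,0,1.5],[4.62,-1.74,-0.05,0,0,0,1.5],[5.77,-2.89,-0.07,0,0,0,1.5],[6.66,-4.26,-0.08,0,0,0,1.5]]]'

```text
clock: 12.8
eef_pos: [624.2, 173.3, 257.0]
tcp_rot: [3.142, 0.0, 1.568]
contact_force: [2.2, -4.0, 3.8]
opening: 0.247
```

>>> jog_arm --series '[[[0.58,-1.52,-0.02,0,0,0,1.5],[0.84,-3.13,-0.04,0,0,0,1.5],[0.76,-4.76,-0.06,0,0,0,1.5],[0.33,-6.33,-0.08,0,0,0,1.5],[-0.41,-7.79,-0.1,0,0,0,1.5]]]'

```text
clock: 13.42
eef_pos: [546.2, 168.2, 257.9]
tcp_rot: [3.141, 0.0, 1.568]
contact_force: [7.2, -5.5, -2.1]
opening: 0.24
```

>>> jog_arm --series '[[[-1.02,-1.26,-0.02,0,0,0,1.5],[-2.29,-2.29,-0.03,0,0,0,1.5],[-3.74,-3.03,-0.05,0,0,0,1.5],[-5.32,-3.45,-0.07,0,0,0,1.5],[-6.95,-3.54,-0.08,0,0,0,1.5]]]'

```text
clock: 14.05
eef_pos: [511.7, 99.0, 258.8]
tcp_rot: [3.14, -0.002, 1.568]
contact_force: [12.4, 4.7, -7.9]
opening: 0.239
```

>>> jog_arm --series '[[[-1.61,0.26,0.01,0,0,0,1.5],[-3.13,0.84,0,0,0,0,1.5],[-4.5,1.73,-0.02,0,0,0,1.5],[-5.65,2.88,-0.03,0,0,0,1.5],[-6.54,4.25,-0.04,0,0,0,1.5]]]'

```text
clock: 14.68
eef_pos: [553.1, 34.2, 259.5]
tcp_rot: [-3.14, -0.003, 1.567]
contact_force: [0.1, 9.1, 3.4]
opening: 0.244
```

>>> jog_arm --series '[[[-0.58,1.52,-0.02,0,0,0,1.5],[-0.84,3.13,-0.04,0,0,0,1.5],[-0.75,4.76,-0.06,0,0,0,1.5],[-0.33,6.34,-0.08,0,0,0,1.5],[0.41,7.79,-0.09,0,0,0,1.5]]]'

```text
clock: 15.3
eef_pos: [631.2, 37.1, 260.3]
tcp_rot: [-3.139, 0.0, 1.567]
contact_force: [-5.2, 1.6, 7.4]
opening: 0.242
```

>>> jog_arm --series '[[[1.02,1.27,-0.03,0,0,0,1.5],[2.29,2.29,-0.05,0,0,0,1.5],[3.74,3.03,-0.07,0,0,0,1.5],[5.32,3.46,-0.09,0,0,0,1.5],[6.95,3.54,-0.11,0,0,0,1.5]]]'

```text
clock: 15.92
eef_pos: [667.7, 107.6, 261.2]
tcp_rot: [-3.142, 0.0, 1.568]
contact_force: [-3.2, -3.9, 5.3]
opening: 0.241
```

```bash
python3 - <<'E'
from h import *
st(np.array([73.3,81.9]))
E
```

```text
t 15.93 ang(mod) 89.83 R 78.14 cmdang 89.59 cmdR 78.02 z 1.32 Frad -3.4 Ftan(+ccw) -3.7 Fz 5.3 open 0.241 [667.65 107.6 ] q6 0.16 [-3.142  0.     1.568]
```

One turn done: xy matches the stop position and z is up 5.0 mm. Now the second turn.

>>> jog_arm --series '[[[1.61,-0.25,-0.03,0,0,0,1.5],[3.13,-0.84,-0.05,0,0,0,1.5],[4.5,-1.73,-0.06,0,0,0,1.5],[5.65,-2.88,-0.08,0,0,0,1.5],[6.54,-4.25,-0.1,0,0,0,1.5]]]'

```text
clock: 16.55
eef_pos: [624.2, 173.3, 262.1]
tcp_rot: [3.141, -0.0, 1.568]
contact_force: [2.2, -5.9, 2.4]
opening: 0.246
```

>>> jog_arm --series '[[[0.58,-1.52,-0.02,0,0,0,1.5],[0.84,-3.13,-0.04,0,0,0,1.5],[0.76,-4.76,-0.05,0,0,0,1.5],[0.33,-6.33,-0.07,0,0,0,1.5],[-0.41,-7.79,-0.08,0,0,0,1.5]]]'

```text
clock: 17.18
eef_pos: [546.3, 168.2, 262.9]
tcp_rot: [3.141, 0.0, 1.568]
contact_force: [8.5, -5.3, -3.1]
opening: 0.243
```

>>> jog_arm --series '[[[-1.02,-1.26,0,0,0,0,1.5],[-2.29,-2.29,-0.01,0,0,0,1.5],[-3.74,-3.03,-0.03,0,0,0,1.5],[-5.32,-3.45,-0.04,0,0,0,1.5],[-6.95,-3.54,-0.06,0,0,0,1.5]]]'

```text
clock: 17.8
eef_pos: [511.7, 99.2, 263.8]
tcp_rot: [3.14, -0.002, 1.568]
contact_force: [11.8, 5.1, -7.5]
opening: 0.247
```

>>> jog_arm --series '[[[-1.61,0.26,0.01,0,0,0,1.5],[-3.13,0.84,0,0,0,0,1.5],[-4.5,1.73,-0.02,0,0,0,1.5],[-5.65,2.88,-0.03,0,0,0,1.5],[-6.54,4.25,-0.05,0,0,0,1.5]]]'

```text
clock: 18.42
eef_pos: [553.2, 34.2, 264.5]
tcp_rot: [-3.14, -0.002, 1.567]
contact_force: [0.1, 8.5, 2.1]
opening: 0.244
```

>>> jog_arm --series '[[[-0.58,1.52,-0.03,0,0,0,1.5],[-0.84,3.13,-0.05,0,0,0,1.5],[-0.75,4.76,-0.07,0,0,0,1.5],[-0.33,6.34,-0.09,0,0,0,1.5],[0.41,7.79,-0.1,0,0,0,1.5]]]'

```text
clock: 19.05
eef_pos: [632.0, 37.6, 265.3]
tcp_rot: [-3.14, 0.0, 1.568]
contact_force: [-7.2, 3.8, 8.4]
opening: 0.244
```

>>> jog_arm --series '[[[1.02,1.27,-0.03,0,0,0,1.5],[2.29,2.29,-0.06,0,0,0,1.5],[3.74,3.03,-0.08,0,0,0,1.5],[4.78,3.35,-0.1,0,0,0,1.5],[5.59,3.5,-0.11,0,0,0,1.5]]]'

```text
clock: 19.68
eef_pos: [667.1, 93.5, 266.1]
tcp_rot: [-3.141, 0.001, 1.568]
contact_force: [-3.5, -2.8, 3.5]
opening: 0.248
```

>>> jog_arm --series '[[[0.4,0.03,-0.01,0,0,0,1.5],[0.8,0.05,-0.01,0,0,0,1.5],[1.1,0.05,-0.01,0,0,0,1.5],[1.3,0.05,-0.01,0,0,0,1.5],[1.3,0.05,-0.01,0,0,0,1.5]]]'

```text
clock: 20.3
eef_pos: [667.6, 106.6, 266.2]
tcp_rot: [3.141, -0.0, 1.568]
contact_force: [0.1, -1.2, 1.6]
opening: 0.239
```

```bash
python3 - <<'E'
from h import *
st(np.array([73.3,81.3]))
E
```

```text
t 20.30 ang(mod) 89.12 R 78.09 cmdang 89.15 cmdR 77.99 z 6.34 Frad 0.0 Ftan(+ccw) -1.2 Fz 1.6 open 0.239 [667.65 106.62] q6 0.16 [ 3.141 -0.     1.568]
```

>>> jog_arm --series '[[[0.04,0,0,0,0,0,1.5],[0.08,0,0.0,0,0,0,1.5],[0.08,0,0,0,0,0,1.5]]]'

```text
clock: 20.68
eef_pos: [667.6, 107.1, 266.2]
tcp_rot: [-3.142, 0.0, 1.568]
contact_force: [0.5, -3.4, 0.3]
opening: 0.242
```

```bash
python3 - <<'E'
from h import *
import cv2
st(np.array([73.3,82.1]))
for n in("scene","top"):
    im=r.grab_frame(n); cv2.imwrite(f"pics/{n}3.png",im[:,:,::-1])
s=cv2.imread("pics/scene3.png")[130:330,200:440];t=cv2.imread("pics/top3.png")[60:300,80:370]
cv2.imwrite("pics/f.png",np.hstack([cv2.resize(s,(400,333)),cv2.resize(t,(400,333))]))
E
```

```text
t 20.68 ang(mod) 89.46 R 78.07 cmdang 89.73 cmdR 78.03 z 6.33 Frad 0.3 Ftan(+ccw) -3.4 Fz 0.3 open 0.242 [667.6 107.1] q6 0.16 [-3.142  0.     1.568]
```

View pics/f.png

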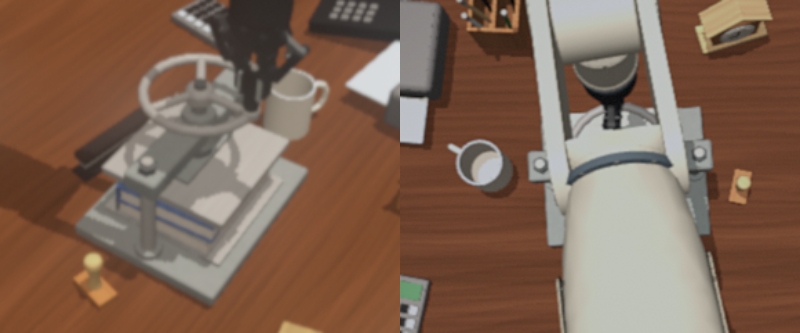

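The pictures show the gripper on the handle at the far side of the wheel, with the mug, stapler and stamp where they were. I'll relax the small residual push, check once more and hand in.

>>> jog_arm --series '[[[-0.02,0,0,0,0,0,1.5],[-0.02,0,0,0,0,0,1.5],[-0.02,0,0,0,0,0,1.5],[-0.02,0,0,0,0,0,1.5]]]'

```text
clock: 21.28
eef_pos: [667.6, 107.1, 266.2]
tcp_rot: [3.142, -0.0, 1.568]
contact_force: [0.9, -2.0, -0.1]
opening: 0.249
```

```bash
python3 - <<'E'
from h import *
st(np.array([73.3,81.9]))
print(r.sign_off())
E
```

```text
t 21.27 ang(mod) 89.48 R 78.06 cmdang 89.59 cmdR 78.02 z 6.34 Frad 0.8 Ftan(+ccw) -2.1 Fz -0.1 open 0.249 [667.6  107.12] q6 0.16 [ 3.142 -0.     1.568]
the job is handed in; nothing more can be done
None
```

I screwed the press down to its stop, backed it off two full turns, and handed the job in at 21.3 s with the gripper still closed on the handle.

- **Stop:** it came 270° clockwise from where I gripped the handle. The push peaked at about 23 N for one row, above the 10 N you called plenty. I eased it to about 9 N before reversing.
- **Two turns:** the handle ended at 89.5°, against 89.55° measured at the stop, so the error is about 0.3° at most. It is 10.0 mm higher than at the stop, as two turns should give.
- **Grip:** the final sideways push on the handle is about 2 N, less than the 3 to 4 N it takes to turn the wheel.
- **Mug, stapler and stamp:** the last pictures show them apparently where they were. I judged this by eye. In the top view the arm hides the stapler, so I saw it only in the scene view.

None of my checks disagreed.

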